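# Pack the torch and slide the bin home under the low shelf

## Robot

A 7-joint arm with a two-finger parallel gripper is mounted at the origin on the work surface. World frame = base frame: x ahead of the robot, y to its left, z up, the work surface at z = 0. Lengths are in m, angles in rad, forces in N, time in s.
With the tool pointing down it reaches from about 0.425 to 0.925 m from the base axis. Payload 6.8 kg.
Tool frame: the origin (TCP) lies midway between the tips of the shut fingers; the grasp point (between the pads) lies 19 mm behind it; x points along the fingers, y is the direction in which the jaws open and shut, and the axes are right-handed (so a half turn about x gives the same grasp; the last joint's range is limited). The gripper opens to 85 mm and grips with 20 to 120 N. Pads are 22 mm wide; open, the fingers measure 114 mm over their backs; the gripper's body (76 mm by 85 mm) begins 54 mm behind the grasp point. The pads swing forward as they close: fully open they stand 13 mm farther back than shut.
Start: joints at [1.074, 0.477, 0.022, 1.555, -0.011, 1.109, -0.083], TCP at [0.256, -0.625, 0.231] pointing down, gripper open.
Joint ranges: [-2.96, 2.96], [-0.34, 2.1], [-1.41, 1.46], [0.24, 2.44], [-1.37, 4.51], [0.17, 1.92], [-2.96, 2.96]. Speed limits (rad/s): [2.39, 2.39, 3.14, 3.14, 3.14, 3.14, 3.14].

## Interface

Orientations are given as a rotation vector (axis times angle).
In Python, from bench import r gives the robot as it stands.
- The arm moves only by the tool carry_out, never from a script. Its argument "targets" is one flat list of numbers, 7 for each row, row after row: the finger opening in m, from 0 to 0.0854, then the shift along the tool's x, y, z in m, then the turn, a rotation vector about the tool's x, y, z in units of 5 degrees (1.0 is 5 degrees). A call has 1 to 12 rows; each row is the pose to reach, as a shift and turn from the pose measured when the call began, along the tool's axes at that moment; what a row does not reach only later rows make up. A row lasts 1/8 s, in which the tool goes at most 62.5 mm and 10.7 degrees, less where a joint would pass 70% of its speed; a pose out of reach is approached as far as the arm can. A call with a gripper value outside its range is refused whole. The fingers move at their own pace and stop on an object; "squeeze" is the grip in N (left out, the last holds). Time passes only in rows, so rows that repeat a pose let the fingers close. It gives the time, the measured TCP pose, the force and the opening at its end, in the units of the state.
- r.get_obs(): the state, without advancing time (a new reading comes with each control period).
- r.grab_frame(name): name is "side" or "top" or "wrist"; returns the picture (384x512x3 uint8, blue, green, red); there is no depth.
- r.camera_info(name): a dict with "fx", "fy", "cx", "cy" (pixels), "xyz" and "orientation" of the camera in the world. Camera axes: x right, y up, looking along -z (the intrinsics and any distortion apply to the point x, -y, -z); pixel columns grow to the right and rows downward; lengths in m; the calibration is good to about 2 mm. A picture is of the moment at which its call begins: read the wrist's pose just before it. camera_info takes no time and is no camera call; for the wrist camera it gives the pose at the moment of the call.
- r.hand_in(): hands the job in, once; it reports no verdict.
The state is a dict: "clock": time; "joints": joint angles; "qvel": joint speeds; "tau": joint torques, N m; "tcp_pos": TCP position; "orientation": TCP orientation; "contact_force": force on the tool from outside, world axes, zero at the start; "moment": the same for the moment, N m; "grip_width": finger opening in m.
Only numpy, scipy, OpenCV 4.12 (cv2) and the standard library are available. Lean on these libraries where they do the work, as an engineer would, in place of code of your own. Each camera call takes 0.05 s, during which the arm holds its last target. There are 200 camera calls.

## Task

Put the orange torch, lying flat, into the open blue bin, then push the bin along the table, without ever lifting it, in through the mouth of the empty bay of the low black shelf until it is fully home against the back stop, straight, with the torch still in it. Leave the tins, the two full grey bins and the cartons where they are.

Things in the scene. Friction and masses are not known exactly. Their poses are not given: they have to be found in the camera images.
- shelf: Low black shelf, fixed, 150 deep (x) x 540 wide (y), open front to the robot (-x), yaw varies. Origin: table level, under mid deck. Slatted deck at z 70-84 mm. Posts 14 mm thick at y = +-85, +-255 and x = +-66 mm, joined front to back by rails (10 mm thick, z 19-41): three bays centred at y = -170, 0, 170, 156 mm wide between posts. Back stop bar across all bays: front face x = 25 mm, z 8-30.
- bay: The empty one of the shelf's three bays (the others hold full grey bins), marked by a plain yellow tag on the deck's front edge. Origin at table level, exactly where the bin's origin is when the bin is home against the back stop; axes parallel to the shelf's. The deck's front edge is at x = -45 mm here, so a bin at home stands 10 mm proud of the deck at the front.
- bin: Open blue bin, 110 (x) x 140 (y) x 55 mm high, flat vertical walls and floor 5 mm thick, inside 100 x 130 mm, about 0.5 kg (varies), loose on the table in front of the shelf, up to 0.35 rad askew to it. Origin at the centre of its underside. It slides when pushed with 2 to 8 N. It clears the deck by 15 mm with the torch lying in it.
- torch: Orange torch, 100 mm long along its x (lens at +x), lying on the shelf's deck near the front edge, roughly along the shelf's y. Barrel 28 mm in diameter from x = -36 to 28 mm, square black rubber guards 36 x 36 mm at both ends that keep it from rolling. Origin at mid length on its underside; the barrel's axis is 18 mm above it. About 0.15 kg.
- tin_left: Copper-coloured tin, 56 mm in diameter, 45 mm high, loose, upright, just in front of the shelf on the left (+y) of the empty bay's mouth. Origin at the centre of its underside. Bystander.
- tin_right: Red tin, 56 mm in diameter, 45 mm high, loose, upright, just in front of the shelf on the right (-y) of the empty bay's mouth. Origin at the centre of its underside. Bystander.
- full_bin_a: Full grey bin with red rolls, same outside size as the blue bin, standing home in another bay. Origin at the centre of its underside. Bystander.
- full_bin_b: Full grey bin with small boxes, same outside size as the blue bin, standing home in another bay. Origin at the centre of its underside. Bystander.
- carton_white: White carton 40 (x) x 85 (y) x 45 mm high, loose on the back part of the deck, 32 mm or more behind the middle line of the shelf. Origin at the centre of its underside. Bystander.
- carton_green: Green carton 40 (x) x 100 (y) x 38 mm high, loose on the back part of the deck, 32 mm or more behind the middle line of the shelf. Origin at the centre of its underside. Bystander.
Not all that is in view belongs to the job. What is meant by the torch is not yellow, and is the larger of those in its own colour.

How it is judged:
By the outcome, as a careful person would: the job done as asked, in the order asked, and still so for the second after the job is handed in, with the robot touching nothing.
It also fails if it takes over 61 s, if anything falls off the work surface, if the arm or the gripper's body presses on something with over 40 N, if the wrist force passes 120 N, or if a joint passes its speed limit or range.

## Working session

There is one attempt and no reset: what is moved stays moved. The work goes in short steps, Python scripts to look and compute and a tool call to move; the robot and the scene stay as the last step left them, time stands still between calls to the robot, and variables do not carry over. Pictures are saved under pics/ and viewed, about 8 in all and at most 12, crops included, and the job is handed in when it is done.

Besides the shell and the picture viewer there is one more tool, called as name(argument=value, ...) on one line, values as JSON. carry_out: Moves the arm, as the interface text tells. Its arguments: {"type":"object","properties":{"targets":{"type":"array","items":{"type":"number"}},"squeeze":{"type":"number"}},"required":["targets"]}

```bash
ls; mkdir -p pics; python3 - <<'E'
from bench import r
import cv2,numpy as np
print(r.get_obs())
for n in ["side","top"]:
    print(n,r.camera_info(n)); cv2.imwrite(f"pics/{n}0.png",r.grab_frame(n))
a=cv2.imread("pics/side0.png");b=cv2.imread("pics/top0.png")
E
```

```text
pics
{'clock': 0.0, 'joints': array([ 1.07388995,  0.47782194,  0.02235063,  1.55643888, -0.01149852,
        1.1092807 , -0.08309781]), 'qvel': array([-0.00028299,  0.00094964, -0.00024818, -0.00056501, -0.00125876,
       -0.00173217,  0.00085114]), 'tau': array([-1.34550460e-04, -5.96441424e+01,  1.60770837e+00, -2.81198376e+01,
        1.24318310e-02,  9.30433773e-03,  3.19117669e-05]), 'tcp_pos': array([ 0.25564203, -0.62409007,  0.23031659]), 'orientation': array([ 2.00847707,  0.39735793, -2.00948061]), 'contact_force': array([0.49064447, 0.26469589, 0.45493682]), 'moment': array([-0.02189565,  0.05441876,  0.00181813]), 'grip_width': 0.0855185910588234}
side {'fx': 429.82237733090847, 'fy': 429.82237733090847, 'cx': 255.8443475630583, 'cy': 188.47029685220937, 'xyz': array([0.28502401, 0.89423686, 0.89742661]), 'orientation': array([ 0.21191165, -1.12863447, -2.55177445])}
top {'fx': 402.8271050823626, 'fy': 402.8271050823626, 'cx': 261.08206549008, 'cy': 196.15262375455015, 'xyz': array([0.42618928, 0.05413065, 1.02495783]), 'orientation': array([ 0.17679969, -0.17579595, -1.54690859])}
```

View pics/top0.png

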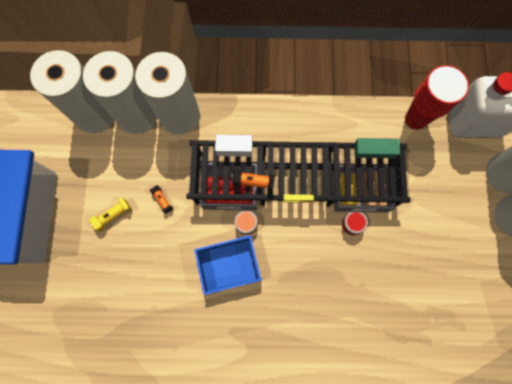

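View pics/side0.png

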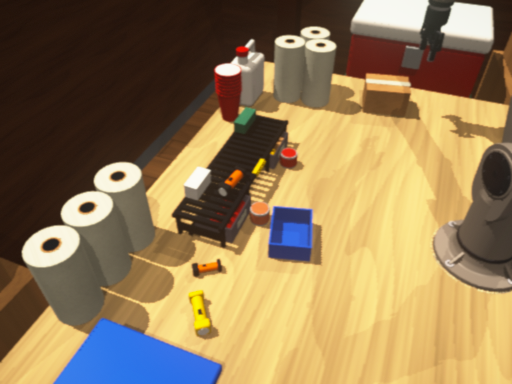

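Top view: torch at about (254,180) on the deck, the middle bay tagged yellow at (299,198), tins at (246,222) and (356,222), blue bin at (228,266). The side view agrees. The small orange torch at (161,199) and the yellow one are decoys.

```bash
cat > h.py <<'E'
import cv2,numpy as np
from bench import r
from scipy.spatial.transform import Rotation as R
def cast(info,uv,z):
    uv=np.atleast_2d(np.array(uv,float))
    d=np.c_[(uv[:,0]-info["cx"])/info["fx"],-(uv[:,1]-info["cy"])/info["fy"],-np.ones(len(uv))]
    d=R.from_rotvec(info["orientation"]).apply(d); o=np.array(info["xyz"])
    return (o+d*((z-o[2])/d[:,2])[:,None])[:,:2]
def proj(info,p):
    q=R.from_rotvec(info["orientation"]).inv().apply(np.atleast_2d(p)-info["xyz"])
    return np.c_[info["cx"]+info["fx"]*q[:,0]/-q[:,2],info["cy"]-info["fy"]*q[:,1]/-q[:,2]]
def hsvmask(im,lo,hi,roi=None):
    m=cv2.inRange(cv2.cvtColor(im,cv2.COLOR_BGR2HSV),np.array(lo),np.array(hi))
    if roi:
        k=np.zeros_like(m);x0,y0,x1,y1=roi;k[y0:y1,x0:x1]=255;m&=k
    return m
def big(m):
    c=cv2.findContours(m,cv2.RETR_EXTERNAL,cv2.CHAIN_APPROX_NONE)[0]
    return max(c,key=cv2.contourArea).reshape(-1,2)
def rect(info,c,z):
    p=cast(info,c,z)
    (c0,s,a)=cv2.minAreaRect((p*1000).astype(np.float32))
    return np.round(c0,1),np.round(s,1),round(a,2)
E
python3 - <<'E'
from h import *
im=cv2.imread("pics/top0.png"); I=r.camera_info("top")
b=big(hsvmask(im,(100,100,40),(130,255,255),(180,220,280,310)))
print("bin",rect(I,b,.055))
t=big(hsvmask(im,(5,150,100),(18,255,255),(225,165,280,195)))
print("torch orange",rect(I,t,.102), t.min(0),t.max(0))
y=big(hsvmask(im,(22,120,100),(35,255,255),(275,185,325,210)))
print("tag",rect(I,y,.08))
for n,roi in (("tinL",(225,205,262,240)),("tinR",(335,205,375,240))):
    h=hsvmask(im,(0,90,90),(14,255,255),roi)|hsvmask(im,(170,90,90),(180,255,255),roi)
    c=big(h); (cc,rad)=cv2.minEnclosingCircle(c); print(n,cc,rad,cast(I,cc,.045))
k=hsvmask(im,(0,0,0),(180,255,60),(185,130,415,212))
print("shelf",rect(I,big(k),.084))
v=im[125:300,180:420]; cv2.imwrite("pics/crop1.png",cv2.resize(v,None,fx=3.3,fy=3.3,interpolation=cv2.INTER_CUBIC))
E
```

```text
bin (array([481.5, 134.1]), array([110.8, 139.2]), 14.71)
torch orange (array([677. ,  73.3]), array([70. , 31.6]), 82.53) [240 172] [269 187]
tag (array([640.7, -32.3]), array([22.2, 72.4]), 0.97)
tinL (245.4375, 220.7916717529297) 9.915656089782715 [[0.58768197 0.09411154]]
tinR (356.2037048339844, 221.20370483398438) 10.187674522399902 [[ 0.59123902 -0.17849554]]
shelf (array([695.1, -31.4]), array([169.2, 531.4]), 0.23)
```

View pics/crop1.png

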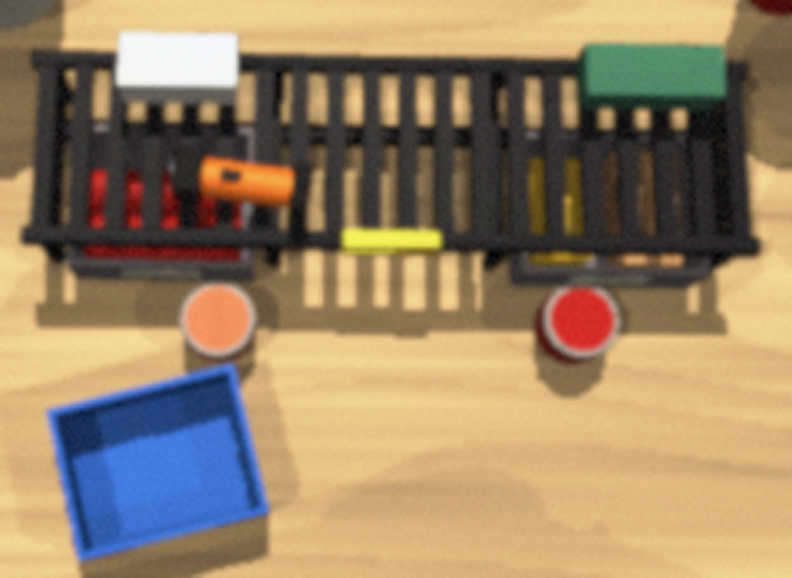

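Crop: the torch's lens guard is at the left (crop 190,168), its barrel runs from 203 to 293, the bin is yawed by about +14.7° and the bay mouth is clear between the tins. Next I work out the move above the torch.

```bash
cat >> h.py <<'E'
def state():
    o=r.get_obs(); M=R.from_rotvec(o["orientation"]); m=M.as_matrix()
    print("t",round(o["clock"],2),"tcp",np.round(o["tcp_pos"]*1000,1),"jaw deg",round(np.degrees(np.arctan2(m[1,1],m[0,1])),2),"toolx",np.round(m[:,0],3),"F",np.round(o["contact_force"],1),"w",round(o["grip_width"],4))
    return o,M
def row(xyz,jaw,tilt=0):
    """world TCP target, tool down, jaw direction angle in deg -> row numbers"""
    o=r.get_obs(); M=R.from_rotvec(o["orientation"]); m=M.as_matrix()
    cur=np.degrees(np.arctan2(m[1,1],m[0,1])); jaw=cur+(jaw-cur+90)%180-90
    y=np.array([np.cos(np.radians(jaw)),np.sin(np.radians(jaw)),0]); x=np.array([0,0,-1.])
    T=R.from_matrix(np.c_[x,y,np.cross(x,y)])
    s=M.inv().apply(np.array(xyz)-o["tcp_pos"]); v=(M.inv()*T).as_rotvec()/np.radians(5)
    print("row",np.round(s,4),np.round(v,2))
E
python3 - <<'E'
from h import *
o,M=state(); i=r.camera_info("wrist")
print(M.inv().apply(i["xyz"]-o["tcp_pos"]),M.inv().apply(R.from_rotvec(i["orientation"]).apply([0,0,-1])),i["fx"])
row([.62,.06,.26],-7.5)
E
```

```text
t 0.1 tcp [ 255.7 -624.1  230.4] jaw deg -67.72 toolx [-0.001  0.001 -1.   ] F [-0.  0. -1.] w 0.0855
[-0.1442636  -0.00110592 -0.08329142] [9.44348140e-01 3.63173991e-04 3.28947502e-01] 298.76650110087655
row [-0.0288 -0.495  -0.5965] [-1.204e+01 -1.000e-02  2.000e-02]
```

carry_out(targets=[0.085,-0.029,-0.495,-0.5965,-12.04,0,0,0.085,-0.029,-0.495,-0.5965,-12.04,0,0,0.085,-0.029,-0.495,-0.5965,-12.04,0,0,0.085,-0.029,-0.495,-0.5965,-12.04,0,0,0.085,-0.029,-0.495,-0.5965,-12.04,0,0,0.085,-0.029,-0.495,-0.5965,-12.04,0,0,0.085,-0.029,-0.495,-0.5965,-12.04,0,0,0.085,-0.029,-0.495,-0.5965,-12.04,0,0,0.085,-0.029,-0.495,-0.5965,-12.04,0,0,0.085,-0.029,-0.495,-0.5965,-12.04,0,0,0.085,-0.029,-0.495,-0.5965,-12.04,0,0,0.085,-0.029,-0.495,-0.5965,-12.04,0,0])

```text
clock: 1.6
tcp_pos: [0.6084, 0.0386, 0.2589]
orientation: [1.306, 1.146, -1.306]
contact_force: [0.7, 0.6, -0.8]
grip_width: 0.0849
```

```bash
python3 - <<'E'
from h import *
state(); row([.62,.06,.26],-7.5)
E
```

```text
t 1.6 tcp [608.4  38.6 258.9] jaw deg -7.55 toolx [-0.001  0.001 -1.   ] F [ 0.7  0.6 -0.8] w 0.0849
row [-0.0011  0.0087 -0.0228] [-0.01 -0.01  0.02]
```

```bash
python3 - <<'E'
from h import *
row([.66,.09,.26],-7.5)
np.save("w1.npy",r.camera_info("wrist"),allow_pickle=True)
cv2.imwrite("pics/w1.png",r.grab_frame("wrist"))
E
```

```text
row [-0.0011  0.0444 -0.0578] [-0.01 -0.01  0.02]
```

View pics/w1.png

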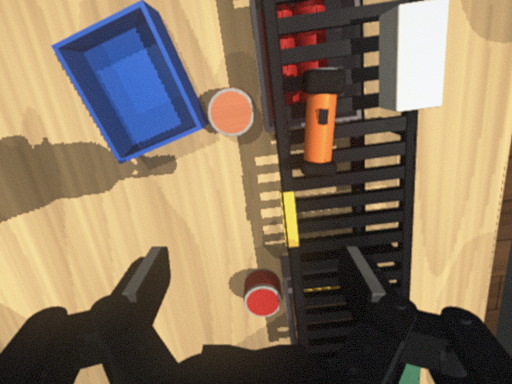

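Wrist view: torch barrel at (303–337, 93–163) with the lens guard at the top (322,80). Tag at (291,220), bin at (130,83), tins at (231,112) and (263,293).

```bash
python3 - <<'E'
from h import *
im=cv2.imread("pics/w1.png"); I=np.load("w1.npy",allow_pickle=True).item()
t=big(hsvmask(im,(5,150,80),(18,255,255),(295,85,345,170)))
print("torch",rect(I,t,.102),t.min(0),t.max(0))
b=big(hsvmask(im,(100,100,40),(130,255,255),(40,0,215,170)));print("bin",rect(I,b,.055))
y=big(hsvmask(im,(22,120,60),(35,255,255),(275,180,305,255)));print("tag .084",rect(I,y,.084))
def backedge(im,I,pts_iter,ax):
    p=cast(I,pts_iter,.084); vx,vy,x0,y0=cv2.fitLine((p*1000).astype(np.float32),cv2.DIST_HUBER,0,.1,.01).ravel()
    print("edge: x at y=-32:",x0+vx/vy*(-32-y0),"yaw deg",np.degrees(np.arctan2(-vx,vy) if vy>0 else np.arctan2(vx,-vy)))
g=cv2.cvtColor(im,cv2.COLOR_BGR2GRAY)
L=[]
for v in range(125,240):
    s=g[v,380:450].astype(int); d=np.where((s[:-1]<70)&(s[1:]>=70))[0]
    if len(d): L.append((380+d[-1]+.5,v))
backedge(im,I,L,0)
T=cv2.imread("pics/top0.png");J=r.camera_info("top");g=cv2.cvtColor(T,cv2.COLOR_BGR2GRAY)
L=[]
for u in range(268,350):
    s=g[130:160,u].astype(int); d=np.where((s[:-1]>=70)&(s[1:]<70))[0]
    if len(d): L.append((u,130+d[0]+.5))
backedge(T,J,L,0)
# front edge lower boundary (z .07) top view, in free spans
L=[]
for u in list(range(315,330))+list(range(270,282)):
    s=g[190:215,u].astype(int); d=np.where((s[:-1]<70)&(s[1:]>=70))[0]
    if len(d): L.append((u,190+d[-1]+.5))
p=cast(J,L,.07);print("front z.07",np.median(p,0),len(L))
# deck ends in both directions (top view)
for v in (150,160,170,180,190):
    s=g[v,180:425].astype(int); k=np.where(s<60)[0]; print(v,cast(J,[[180+k[0],v],[180+k[-1],v]],.084).round(4).tolist())
E
```

```text
torch (array([676.7,  70.9]), array([69.4, 29.5]), 82.8) [304  93] [336 163]
bin (array([484.6, 136.4]), array([119.4, 140.4]), 14.84)
tag .084 (array([638.9, -32.1]), array([71.1, 18.4]), 89.85)
edge: x at y=-32: 781.76587 yaw deg 0.0039453446
edge: x at y=-32: 779.1772 yaw deg 0.97788936
front z.07 [ 0.63619696 -0.07682998] 27
150 [[0.7552, 0.226], [0.7641, -0.2933]]
160 [[0.7295, 0.227], [0.7383, -0.2917]]
170 [[0.704, 0.2256], [0.7128, -0.2926]]
180 [[0.6788, 0.2266], [0.6876, -0.291]]
190 [[0.6539, 0.2253], [0.6627, -0.2918]]
```

```bash
python3 - <<'E'
from h import *
row([.677,.071,.16],-7.3);row([.677,.071,.089],-7.3)
E
```

```text
row [ 0.0999  0.0632 -0.0285] [ 0.07 -0.1  -0.01]
row [ 0.1709  0.0631 -0.0279] [ 0.07 -0.1  -0.01]
```

carry_out(targets=[0.06,0.05,0.063,-0.028,0,0,0,0.06,0.1,0.063,-0.028,0,-0.1,0,0.06,0.1,0.063,-0.028,0,-0.1,0,0.06,0.135,0.063,-0.028,0,-0.1,0,0.06,0.171,0.063,-0.028,0,-0.1,0,0.06,0.171,0.063,-0.028,0,-0.1,0,0.06,0.171,0.063,-0.028,0,-0.1,0], squeeze=30)

```text
clock: 2.52
tcp_pos: [0.678, 0.0709, 0.0914]
orientation: [1.301, 1.147, -1.296]
contact_force: [0.6, 0.3, 0.1]
grip_width: 0.0595
```

```bash
python3 - <<'E'
from h import *
state(); row([.677,.071,.089],-7.3)
cv2.imwrite("pics/w2.png",r.grab_frame("wrist"))
E
```

```text
t 2.52 tcp [678.   70.9  91.4] jaw deg -7.0 toolx [ 0.004  0.    -1.   ] F [0.6 0.3 0.1] w 0.0595
row [ 0.0024 -0.001   0.    ] [ 0.06 -0.01 -0.04]
```

View pics/w2.png

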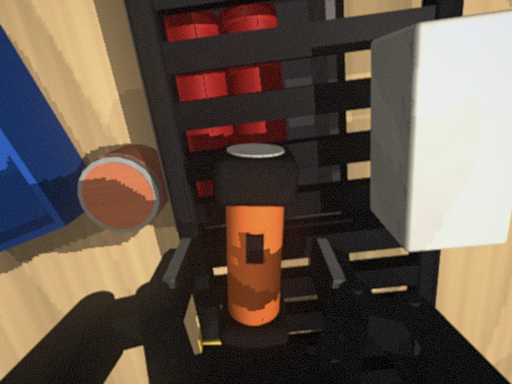

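Barrel (228–283, 205–320) is centred between the pads. Closing and lifting.

carry_out(targets=[0.0,0.002,0,0,0,0,0,0.0,0.002,0,0,0,0,0,0.0,0.002,0,0,0,0,0,0.0,0.002,0,0,0,0,0,0.0,0.002,0,0,0,0,0,0.0,-0.03,0,0,0,0,0,0.0,-0.07,0,0,0,0,0,0.0,-0.11,0,0,0,0,0,0.0,-0.11,0,0,0,0,0], squeeze=40)

```text
clock: 3.7
tcp_pos: [0.6798, 0.0718, 0.2058]
orientation: [1.305, 1.142, -1.289]
contact_force: [-0.4, 0.6, -1.1]
grip_width: 0.0263
```

```bash
python3 - <<'E'
from h import *
state(); row([.482,.135,.2],14.8); row([.482,.135,.085],14.8)
E
```

```text
t 3.7 tcp [679.8  71.8 205.8] jaw deg -7.0 toolx [ 0.011  0.002 -1.   ] F [-0.4  0.6 -1.1] w 0.0263
row [ 0.0036 -0.2041 -0.0386] [-4.36 -0.01 -0.13]
row [ 0.1186 -0.2054 -0.0383] [-4.36 -0.01 -0.13]
```

carry_out(targets=[0.0,0.003,-0.06,-0.011,-1.3,0,0,0.0,0.003,-0.12,-0.022,-2.6,0,0,0.0,0.003,-0.18,-0.033,-3.9,0,-0.1,0.0,0.003,-0.204,-0.0386,-4.36,0,-0.13,0.0,0.05,-0.205,-0.0385,-4.36,0,-0.13,0.0,0.1,-0.205,-0.0385,-4.36,0,-0.13,0.0,0.1,-0.205,-0.0385,-4.36,0,-0.13,0.0,0.1,-0.205,-0.0385,-4.36,0,-0.13])

```text
clock: 4.7
tcp_pos: [0.4826, 0.1355, 0.1045]
orientation: [1.018, 1.321, -1.016]
contact_force: [0.3, 0.0, -0.5]
grip_width: 0.0266
```

```bash
python3 - <<'E'
from h import *
state(); I=r.camera_info("wrist"); im=r.grab_frame("wrist"); cv2.imwrite("pics/w3.png",im)
row([.482,.135,.0125],14.8)
E
```

```text
t 4.7 tcp [482.6 135.5 104.5] jaw deg 14.82 toolx [ 0.     0.001 -1.   ] F [ 0.3  0.  -0.5] w 0.0266
row [ 0.0927 -0.0016  0.0004] [ 0.   -0.01 -0.03]
```

View pics/w3.png

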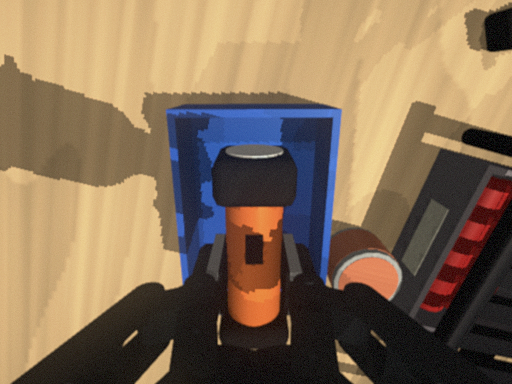

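Torch hangs centred and parallel inside the bin's outline (170–340). Lowering and releasing.

carry_out(targets=[0.0,0.04,-0.001,0,0,0,0,0.0,0.075,-0.001,0,0,0,0,0.0,0.093,-0.001,0,0,0,0,0.0,0.093,-0.001,0,0,0,0,0.0,0.093,-0.001,0,0,0,0,0.05,0.093,-0.001,0,0,0,0,0.05,0.093,-0.001,0,0,0,0,0.05,0.093,-0.001,0,0,0,0,0.05,0.06,-0.001,0,0,0,0,0.05,0.01,-0.001,0,0,0,0,0.05,-0.04,-0.001,0,0,0,0,0.05,-0.04,-0.001,0,0,0,0])

```text
clock: 6.25
tcp_pos: [0.4847, 0.1364, 0.1488]
orientation: [1.023, 1.315, -1.009]
contact_force: [-0.2, -0.1, -0.6]
grip_width: 0.0503
```

```bash
python3 - <<'E'
from h import *
state()
im=r.grab_frame("wrist"); I=r.camera_info("wrist"); cv2.imwrite("pics/w4.png",im)
b=hsvmask(im,(100,100,40),(130,255,255)); print("bin",rect(I,big(b),.055))
t=big(hsvmask(im,(5,150,80),(18,255,255),(150,50,350,384))); print("torch",rect(I,t,.023))
E
```

```text
t 6.25 tcp [484.7 136.4 148.8] jaw deg 14.78 toolx [ 0.01   0.003 -1.   ] F [-0.2 -0.1 -0.6] w 0.0503
bin (array([478.8, 135.7]), array([109.9, 140.6]), 15.32)
torch (array([480.4, 132.5]), array([27.3, 69.4]), 14.69)
```

View pics/w4.png

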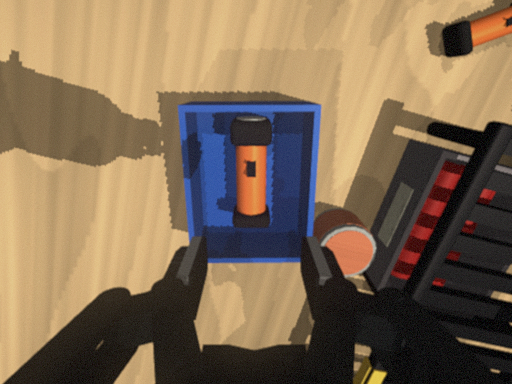

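Torch lies flat in the bin (250,170), bin at about (0.480, 0.136), yaw 15°. Next I push it sideways from its +y side with two spread fingers, which also squares it.

```bash
python3 - <<'E'
from h import *
for p in ([.475,.255,.149],[.475,.255,.014]): row(p,0.4)
E
```

```text
row [-0.0021  0.0225 -0.1176] [ 2.88 -0.01 -0.07]
row [ 0.1329  0.0216 -0.1175] [ 2.88 -0.01 -0.07]
```

carry_out(targets=[0.06,-0.002,0.01,-0.055,1.4,0,0,0.06,-0.002,0.0225,-0.1175,2.88,0,-0.07,0.06,-0.002,0.0225,-0.1175,2.88,0,-0.07,0.06,0.05,0.022,-0.1175,2.88,0,-0.07,0.06,0.1,0.022,-0.1175,2.88,0,-0.07,0.06,0.133,0.0216,-0.1175,2.88,0,-0.07,0.06,0.133,0.0216,-0.1175,2.88,0,-0.07,0.06,0.133,0.0216,-0.1175,2.88,0,-0.07])

```text
clock: 7.3
tcp_pos: [0.4752, 0.2549, 0.0143]
orientation: [1.205, 1.214, -1.204]
contact_force: [0.4, -0.5, 0.9]
grip_width: 0.0599
```

```bash
python3 - <<'E'
from h import *
state()
for p in ([.475,.17,.014],[.475,.13,.014]): row(p,0.4)
E
```

```text
t 7.3 tcp [475.2 254.9  14.3] jaw deg 0.39 toolx [-0.     0.001 -1.   ] F [ 0.4 -0.5  0.9] w 0.0599
row [ 0.0002 -0.0007  0.0849] [-0.   -0.02  0.  ]
row [ 0.0002 -0.001   0.1249] [-0.   -0.02  0.  ]
```

Tool z is now −y. Pushing gently, 12 mm per row (about 0.1 m/s).

carry_out(targets=[0.06,0,0,0.025,0,0,0,0.06,0,0,0.035,0,0,0,0.06,0,0,0.045,0,0,0,0.06,0,0,0.055,0,0,0,0.06,0,0,0.065,0,0,0,0.06,0,0,0.075,0,0,0,0.06,0,0,0.085,0,0,0,0.06,0,0,0.095,0,0,0,0.06,0,0,0.1,0,0,0,0.06,0,0,0.1,0,0,0])

```text
clock: 8.55
tcp_pos: [0.475, 0.1533, 0.0137]
orientation: [1.204, 1.213, -1.207]
contact_force: [0.2, 0.0, 0.2]
grip_width: 0.0596
```

```bash
python3 - <<'E'
from h import *
state()
I=r.camera_info("top"); im=r.grab_frame("top"); cv2.imwrite("pics/t5.png",im[110:310,160:420])
b=big(hsvmask(im,(100,100,40),(130,255,255),(180,215,330,310))); print("bin",rect(I,b,.055))
c=cv2.resize(im[130:310,170:410],None,fx=3,fy=3); cv2.imwrite("pics/t5.png",c)
E
```

```text
t 8.55 tcp [475.  153.3  13.7] jaw deg 0.31 toolx [-0.002 -0.001 -1.   ] F [0.2 0.  0.2] w 0.0596
bin (array([471.4,  57.5]), array([ 88.8, 107.8]), 0.96)
```

View pics/t5.png

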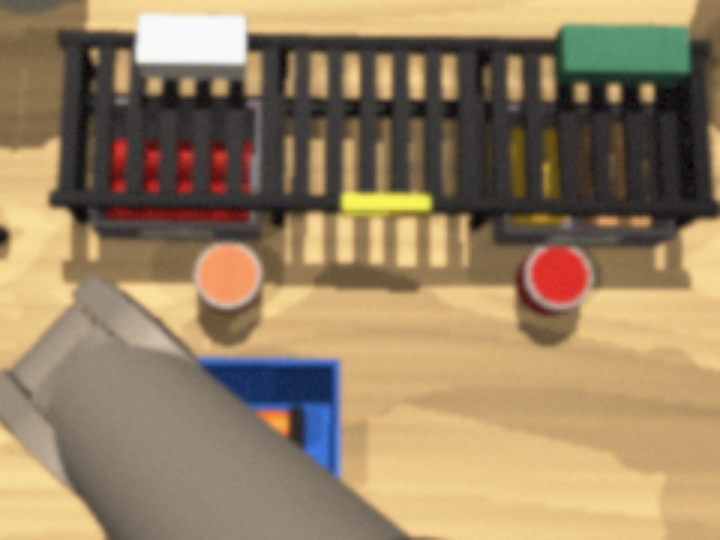

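Bin is now square to the table axes (corner at crop 338,360), centre about (0.461, 0.074). It needs more x for reach behind it, so I steer it slightly diagonally while pushing on.

carry_out(targets=[0.06,0,-0.004,0.01,-0.8,0,0,0.06,0,-0.009,0.018,-1.8,0,0,0.06,0,-0.014,0.027,-2.8,0,0,0.06,0,-0.018,0.037,-3.8,0,0,0.06,0,-0.018,0.047,-4,0,0,0.06,0,-0.015,0.057,-4,0,0,0.06,0,-0.012,0.066,-4,0,0,0.06,0,-0.009,0.074,-4,0,0,0.06,0,-0.009,0.074,-4,0,0])

```text
clock: 9.72
tcp_pos: [0.4668, 0.0778, 0.0136]
orientation: [0.943, 1.356, -0.948]
contact_force: [0.8, 0.0, 0.4]
grip_width: 0.0599
```

```bash
cat >> h.py <<'E'
def binvis(roi,name,z=.055):
    I=r.camera_info("top"); im=r.grab_frame("top")
    b=big(hsvmask(im,(100,100,40),(130,255,255),roi)); h=cast(I,cv2.approxPolyDP(cv2.convexHull(b),2,True)[:,0],z)
    print("bin",rect(I,b,z)); print("corners",np.round(h*1000).astype(int).tolist())
    cv2.imwrite(f"pics/{name}.png",cv2.resize(im[130:310,170:410],None,fx=3,fy=3))
E
python3 - <<'E'
from h import *
state(); binvis((180,212,345,320),"t6")
E
```

```text
t 9.72 tcp [466.8  77.8  13.6] jaw deg 20.21 toolx [-0.002 -0.002 -1.   ] F [0.8 0.  0.4] w 0.0599
bin (array([492.6, -29.5]), array([108. ,  80.4]), 20.53)
corners [[528, 26], [556, -46], [457, -83], [450, -64]]
```

carry_out(targets=[0.06,0,0.001,0.008,0.6,0,0,0.06,0,0.003,0.015,1.4,0,0,0.06,0,0.006,0.023,2.3,0,0,0.06,0,0.008,0.03,3.2,0,0,0.06,0,0.011,0.037,4,0,0,0.06,0,0.011,0.037,4,0,0,0.06,0,0.011,0.037,4,0,0])

```text
clock: 10.65
tcp_pos: [0.4897, 0.0471, 0.0137]
orientation: [1.203, 1.211, -1.209]
contact_force: [-0.1, -0.4, -0.4]
grip_width: 0.06
```

```bash
python3 - <<'E'
from h import *
state(); binvis((180,212,345,320),"t7")
E
```

```text
t 10.65 tcp [489.7  47.1  13.7] jaw deg 0.26 toolx [-0.002 -0.002 -1.   ] F [-0.1 -0.4 -0.4] w 0.06
bin (array([505.1, -73.4]), array([64. , 63.1]), 0.96)
corners [[534, -41], [538, -102], [474, -105]]
```

```bash
python3 - <<'E'
from h import *
o,M=state(); print(np.round(o["joints"],2))
row([.49,.075,.014],0.4);row([.49,.075,.14],0.4)
row([.41,-.034,.14],90.3)
E
```

```text
t 10.7 tcp [489.6  47.3  13.7] jaw deg 0.27 toolx [-0.002 -0.002 -1.   ] F [ 0.1  0.8 -0.1] w 0.0601
[ 0.17  0.56 -0.49  2.11  0.48  0.58 -0.66]
row [-0.0004  0.0005 -0.0277] [-0.03  0.02  0.03]
row [-0.1264  0.0002 -0.0275] [-0.03  0.02  0.03]
row [-0.1259 -0.0803  0.0812] [17.99  0.04  0.  ]
```

carry_out(targets=[0.06,0,0,-0.028,0,0,0,0.06,-0.05,0,-0.028,0,0,0,0.06,-0.1,0,-0.028,-1.5,0,0,0.06,-0.126,-0.02,-0.01,-3.5,0,0,0.06,-0.126,-0.04,0.02,-5.5,0,0,0.06,-0.126,-0.06,0.05,-7.5,0,0,0.06,-0.126,-0.08,0.08,-9.5,0,0,0.06,-0.126,-0.08,0.081,-11.5,0,0,0.06,-0.126,-0.08,0.081,-13.5,0,0,0.06,-0.126,-0.08,0.081,-15.5,0,0,0.06,-0.126,-0.08,0.081,-17.5,0,0,0.06,-0.126,-0.08,0.081,-18,0,0])

```text
clock: 12.2
tcp_pos: [0.4099, -0.0339, 0.14]
orientation: [-0.008, 1.574, 0.005]
contact_force: [-0.2, 0.2, 0.3]
grip_width: 0.0601
```

```bash
python3 - <<'E'
from h import *
o,M=state(); print(np.round(o["joints"],2))
row([.41,-.034,.14],90.4)
row([.40,-.034,.014],90.4)
E
```

```text
t 12.2 tcp [409.9 -33.9 140. ] jaw deg 90.46 toolx [-0.003 -0.002 -1.   ] F [-0.2  0.2  0.3] w 0.0601
[ 0.8   0.31 -0.99  2.19  0.37  0.81  1.16]
row [-0.     -0.0001  0.0001] [ 0.01 -0.03  0.03]
row [ 0.126   0.0003 -0.0095] [ 0.01 -0.03  0.03]
```

```bash
python3 - <<'E'
from h import *
I=r.camera_info("wrist"); im=r.grab_frame("wrist"); cv2.imwrite("pics/w8.png",im)
print(rect(I,big(hsvmask(im,(100,100,40),(130,255,255))),.055))
y=big(hsvmask(im,(22,120,60),(35,255,255))); print("tag",rect(I,y,.084))
binvis((180,212,390,320),"t8")
row([.398,-.034,.026],90.4)
E
```

```text
(array([473.5, -37.1]), array([129.5, 140. ]), 2.77)
tag (array([470.2,  48.6]), array([0., 0.]), 0.0)
bin (array([482. , -37.1]), array([108.3, 141.2]), 3.0)
corners [[538, -102], [483, -105], [426, 4], [427, 30], [531, 33]]
row [ 0.114   0.0003 -0.0116] [-0.02 -0.03  0.03]
```

View pics/w8.png

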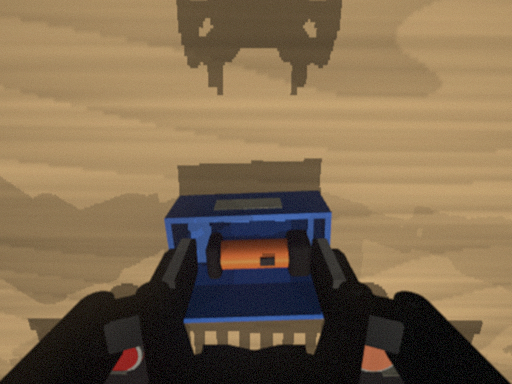

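Bin ahead of the fingers at (250,255), torch lying flat in it, yaw about 3°, y = −0.037. That is 4 mm to the right of the bay centre, so pushing along its own axis will correct it.

carry_out(targets=[0.06,0,-0.006,-0.0116,-0.5,0,0,0.06,0.06,-0.007,-0.0116,-0.55,0,0,0.06,0.114,-0.007,-0.0116,-0.55,0,0,0.06,0.114,-0.007,-0.0116,-0.55,0,0,0.06,0.114,-0.007,0.0,-0.55,0,0,0.06,0.114,-0.0065,0.01,-0.55,0,0,0.06,0.114,-0.006,0.02,-0.55,0,0,0.06,0.114,-0.0055,0.03,-0.55,0,0,0.06,0.114,-0.005,0.04,-0.55,0,0,0.06,0.114,-0.004,0.05,-0.55,0,0,0.06,0.114,-0.0035,0.06,-0.55,0,0,0.06,0.114,-0.003,0.07,-0.55,0,0])

```text
clock: 13.8
tcp_pos: [0.4803, -0.0367, 0.0257]
orientation: [-0.044, 1.573, 0.04]
contact_force: [-5.4, -0.0, 3.7]
grip_width: 0.0598
```

```bash
python3 - <<'E'
from h import *
o,M=state(); print(np.round(o["joints"],2)); binvis((180,205,390,320),"t9")
I=r.camera_info("wrist"); im=r.grab_frame("wrist"); print(rect(I,big(hsvmask(im,(100,100,40),(130,255,255))),.055))
E
```

```text
t 13.8 tcp [480.3 -36.7  25.7] jaw deg 93.06 toolx [-0.003 -0.002 -1.   ] F [-5.4 -0.   3.7] w 0.0598
[ 0.56  0.61 -0.77  2.12  0.68  0.68  0.96]
bin (array([543.9, -33. ]), array([110.2, 140. ]), 2.92)
corners [[599, -100], [488, 7], [485, 33], [594, 39]]
(array([491.4, -37.8]), array([24. , 66.8]), 9.51)
```

View pics/t9.png

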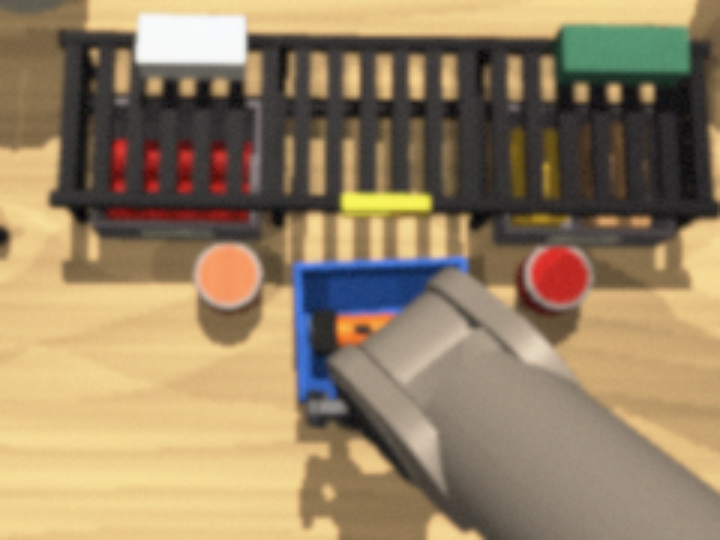

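Bin is centred before the mouth (crop 380,330), torch inside, both tins clear. Squaring it while it enters.

carry_out(targets=[0.06,0,0.0005,0.01,0.15,0,0,0.06,0,0.001,0.02,0.3,0,0,0.06,0,0.0014,0.03,0.48,0,0,0.06,0,0.001,0.04,0.48,0,0,0.06,0,0.0004,0.05,0.48,0,0,0.06,0,0.0002,0.055,0.48,0,0,0.06,0,0.0002,0.055,0.48,0,0])

```text
clock: 14.78
tcp_pos: [0.5381, -0.0331, 0.0263]
orientation: [-0.009, 1.569, 0.008]
contact_force: [-0.0, -1.0, -0.1]
grip_width: 0.06
```

```bash
python3 - <<'E'
from h import *
o,M=state(); print(np.round(o["joints"],2)); binvis((230,205,350,320),"t10")
row([.57,-.0335,.026],90.6)
E
```

```text
t 14.78 tcp [538.1 -33.1  26.3] jaw deg 90.65 toolx [ 0.002 -0.001 -1.   ] F [-0.  -1.  -0.1] w 0.06
[ 0.52  0.67 -0.75  1.99  0.67  0.75  0.95]
bin (array([586.1,   6.8]), array([81.6, 59. ]), 0.7)
corners [[627, -22], [555, 0], [545, 36], [626, 37]]
row [ 0.0004 -0.0008  0.0321] [0.01 0.02 0.01]
```

View pics/t10.png

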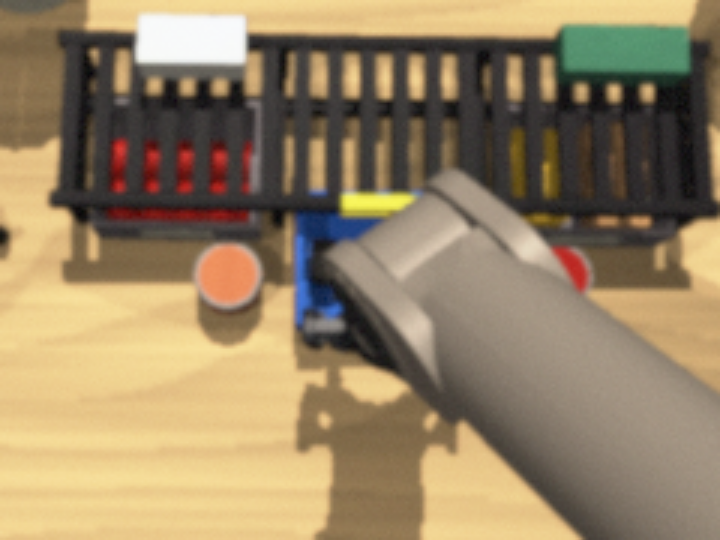

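carry_out(targets=[0.06,0,0,0.01,0,0,0,0.06,0,0,0.02,0,0,0,0.06,0,0,0.03,0,0,0,0.06,0,0,0.04,0,0,0,0.06,0,0,0.05,0,0,0,0.06,0,0,0.058,0,0,0,0.06,0,0,0.062,0,0,0,0.06,0,0,0.066,0,0,0])

```text
clock: 15.82
tcp_pos: [0.6039, -0.0322, 0.0265]
orientation: [-0.01, 1.569, 0.009]
contact_force: [-2.5, 1.0, -0.5]
grip_width: 0.0599
```

carry_out(targets=[0.06,0,0,0.003,0,0,0,0.06,0,0,0.006,0,0,0,0.06,0,0,0.008,0,0,0])

```text
clock: 16.2
tcp_pos: [0.612, -0.0321, 0.0265]
orientation: [-0.01, 1.569, 0.009]
contact_force: [-3.5, -0.5, 0.8]
grip_width: 0.0601
```

carry_out(targets=[0.06,0,0,0.002,0,0,0,0.06,0,0,0.004,0,0,0])

```text
clock: 16.45
tcp_pos: [0.6139, -0.0321, 0.0265]
orientation: [-0.01, 1.574, 0.008]
contact_force: [-13.4, -0.5, 9.4]
grip_width: 0.0602
```

carry_out(targets=[0.06,0,0,0.003,0,0,0,0.06,0,0,0.003,0,0,0])

```text
clock: 16.7
tcp_pos: [0.6138, -0.032, 0.0263]
orientation: [-0.011, 1.58, 0.006]
contact_force: [-12.9, 0.3, 8.1]
grip_width: 0.0599
```

```bash
python3 - <<'E'
from h import *
o,M=state(); print(o["moment"]); row([.53,-.032,.03],90.6); row([.45,-.032,.25],90.6)
E
```

```text
t 16.7 tcp [613.8 -32.   26.3] jaw deg 90.64 toolx [-0.009 -0.003 -1.   ] F [-12.9   0.3   8.1] w 0.0599
[-0.14721822  2.48876371 -0.28016044]
row [-0.003   0.001  -0.0839] [ 0.01 -0.11  0.04]
row [-0.2222  0.0012 -0.1659] [ 0.01 -0.11  0.04]
```

carry_out(targets=[0.06,0,0.001,-0.02,0,0,0,0.06,0,0.001,-0.05,0,0,0,0.06,-0.003,0.001,-0.084,0,0,0,0.06,-0.05,0.001,-0.11,0,0,0,0.06,-0.1,0.001,-0.14,0,0,0,0.06,-0.16,0.001,-0.16,0,0,0,0.06,-0.2,0.001,-0.19,0,0,0,0.06,-0.2,0.001,-0.19,0,0,0])

```text
clock: 17.7
tcp_pos: [0.4272, -0.0329, 0.2312]
orientation: [-0.014, 1.572, 0.002]
contact_force: [0.9, -0.4, -0.4]
grip_width: 0.0598
```

```bash
python3 - <<'E'
from h import *
state(); I=r.camera_info("top"); im=r.grab_frame("top")
m=hsvmask(im,(100,100,40),(130,255,255),(240,170,350,215)); b=np.argwhere(m)[:,::-1]
print("blue",b.min(0),b.max(0))
# rear rim outer edge: lowest blue pixel per column, cast at rim height
L=[(u,b[b[:,0]==u][:,1].max()+.5) for u in np.unique(b[:,0])]; p=cast(I,L,.055)*1000
k=(p[:,1]>-90)&(p[:,1]<25); f=np.polyfit(p[k,1],p[k,0],1); print("rear rim x at y-33",np.polyval(f,-33),"yaw",np.degrees(np.arctan(-f[0])),"y ext",p[:,1].min(),p[:,1].max())
g=cv2.cvtColor(im,cv2.COLOR_BGR2GRAY)
for n,roi in (("tinL",(225,205,262,240)),("tinR",(335,205,375,240))):
    h=hsvmask(im,(0,90,90),(14,255,255),roi)|hsvmask(im,(170,90,90),(180,255,255),roi)
    print(n,cast(I,cv2.minEnclosingCircle(big(h))[0],.045))
cv2.imwrite("pics/t11.png",cv2.resize(im[135:235,185:415],None,fx=3.4,fy=3.4,interpolation=cv2.INTER_CUBIC))
E
```

```text
t 17.7 tcp [427.2 -32.9 231.2] jaw deg 90.59 toolx [-0.002 -0.008 -1.   ] F [ 0.9 -0.4 -0.4] w 0.0598
blue [269 170] [326 210]
rear rim x at y-33 618.71807048954 yaw 0.24434264770041406 y ext -103.29021458024428 36.655525505929376
tinL [[0.58768197 0.09411154]]
tinR [[ 0.59123902 -0.17849554]]
```

View pics/t11.png

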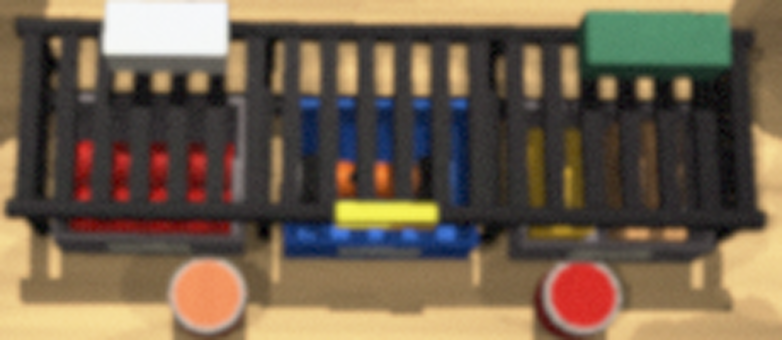

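Bin is in the bay with the torch visible through the slats (390,180), and the tins have not moved (same pixels). I check depth and yaw against the two full bins, which stand home.

```bash
python3 - <<'E'
from h import *
I=r.camera_info("top"); im=r.grab_frame("top").astype(float)
for k in range(7): im+=r.grab_frame("top")
g=cv2.cvtColor((im/8).astype(np.float32),cv2.COLOR_BGR2GRAY)
# lower edge of front label-wall: dark wall -> brighter shadow/wood, sub-pixel max gradient
def edge(u0,u1,c):
    L=[]
    for u in range(u0,u1):
        s=cv2.GaussianBlur(g[199:218,u:u+1],(1,5),1).ravel(); d=np.diff(s); i=int(d[4:].argmax())+4
        if 0<i<len(d)-1:
            den=d[i-1]-2*d[i]+d[i+1]; o=.5*(d[i-1]-d[i+1])/den if den else 0
            L.append((u+0.,199+i+.5+o))
    p=cast(I,L,0)*1000; f=np.polyfit(p[:,1],p[:,0],1); r_=p[:,0]-np.polyval(f,p[:,1]); k=abs(r_)<2.5; f=np.polyfit(p[k,1],p[k,0],1)
    print(c,"x",np.polyval(f,p[:,1].mean()).round(2),"y",p[:,1].mean().round(1),"yaw",np.degrees(np.arctan(-f[0])).round(2),"n",k.sum(),"std",r_[k].std().round(2))
edge(206,230,"left grey");edge(273,320,"blue");edge(340,343,"rg?");edge(372,392,"right grey")
for u in (215,220,285,297,310,380,385): print(u,g[200:216,u].astype(int))
E
```

```text
left grey x 622.87 y 169.0 yaw -3.03 n 24 std 0.33
blue x 622.73 y -34.3 yaw 0.57 n 47 std 1.0
rg? x 623.65 y -150.7 yaw 0.16 n 3 std 0.06
right grey x 624.31 y -255.5 yaw 5.22 n 20 std 0.68
215 [ 34  46  52  64  75  69  54  50  54  74  99 112 117 118 120 118]
220 [ 48  52  54  65  74  72  73  85  81  82  99 112 116 118 118 115]
285 [156 153 131 118 105  79  61  62  71  73  69  89 112 120 122 124]
297 [162 156 122  97  86  69  62  70  83  79  70  88 112 121 122 122]
310 [130  95  78  60  54  54  54  44  37  36  55  85 110 119 122 123]
380 [ 36  48  92 125 123  99  77  69  59  50  48  60  85 105 111 113]
385 [ 35  55 112 152 147 113  79  71  62  50  48  55  81 104 110 112]
```

Depth agrees with the full bins within about 1 mm, with yaw within about 0.4°. One more central press with shut fingers will seat both corners on the stop.

```bash
python3 - <<'E'
from h import *
state(); row([.54,-.033,.026],90.2); row([.605,-.033,.026],90.2)
E
```

```text
t 18.15 tcp [425.7 -32.2 227.3] jaw deg 90.69 toolx [-0.01  -0.002 -1.   ] F [ 0.3 -0.   0.2] w 0.0599
row [ 0.2001 -0.0019  0.1164] [ 0.1  -0.12  0.02]
row [ 0.1994 -0.0027  0.1814] [ 0.1  -0.12  0.02]
```

carry_out(targets=[0.0,0.05,0,0.03,0,0,0,0.0,0.1,0,0.06,0.1,-0.1,0,0.0,0.15,-0.001,0.09,0.1,-0.12,0,0.0,0.2,-0.002,0.116,0.1,-0.12,0,0.0,0.2,-0.002,0.116,0.1,-0.12,0,0.0,0.2,-0.002,0.15,0.1,-0.12,0,0.0,0.2,-0.0027,0.175,0.1,-0.12,0,0.0,0.2,-0.0027,0.181,0.1,-0.12,0,0.0,0.2,-0.0027,0.187,0.1,-0.12,0,0.0,0.2,-0.0027,0.191,0.1,-0.12,0,0.0,0.2,-0.0027,0.194,0.1,-0.12,0,0.0,0.2,-0.0027,0.194,0.1,-0.12,0], squeeze=40)

```text
clock: 19.65
tcp_pos: [0.6142, -0.0327, 0.0249]
orientation: [-0.005, 1.577, 0.001]
contact_force: [-8.0, -0.4, 6.5]
grip_width: 0.0
```

```bash
python3 - <<'E'
from h import *
state()
E
```

```text
t 19.65 tcp [614.2 -32.7  24.9] jaw deg 90.23 toolx [-0.006 -0.003 -1.   ] F [-8.  -0.4  6.5] w 0.0
```

carry_out(targets=[0.0,0,0,0.003,0,0,0,0.0,0,0,0.006,0,0,0,0.0,0,0,0.006,0,0,0])

```text
clock: 20.02
tcp_pos: [0.6142, -0.0324, 0.0241]
orientation: [-0.008, 1.588, 0.0]
contact_force: [-15.7, 0.1, 9.6]
grip_width: 0.0
```

carry_out(targets=[0.0,0,0,-0.02,0,0,0,0.0,0,0,-0.05,0,0,0,0.0,-0.003,0,-0.084,0,0,0,0.0,-0.05,0,-0.11,0,0,0,0.0,-0.1,0,-0.14,0,0,0,0.0,-0.16,0,-0.16,0,0,0,0.0,-0.2,0,-0.19,0,0,0,0.0,-0.2,0,-0.19,0,0,0])

```text
clock: 21.02
tcp_pos: [0.4273, -0.0329, 0.2296]
orientation: [-0.011, 1.584, -0.005]
contact_force: [-0.3, -0.8, -0.5]
grip_width: -0.0
```

```bash
python3 - <<'E'
from h import *
state(); I=r.camera_info("top"); im=r.grab_frame("top").astype(float)
for k in range(7): im+=r.grab_frame("top")
g=cv2.cvtColor((im/8).astype(np.float32),cv2.COLOR_BGR2GRAY)
L=[]
for u in range(273,320):
    d=np.diff(cv2.GaussianBlur(g[199:218,u:u+1],(1,5),1).ravel()); i=int(d[4:].argmax())+4
    if i<len(d)-1: L.append((u,199.5+i+.5*(d[i-1]-d[i+1])/(d[i-1]-2*d[i]+d[i+1])))
p=cast(I,L,0)*1000; f=np.polyfit(p[:,1],p[:,0],1); print("blue x",np.polyval(f,-34),"yaw",np.degrees(np.arctan(-f[0])))
s=r.grab_frame("side"); cv2.imwrite("pics/s12.png",cv2.resize(s[100:260,160:340],None,fx=3.5,fy=3.5,interpolation=cv2.INTER_CUBIC))
E
```

```text
t 21.02 tcp [427.3 -32.9 229.6] jaw deg 90.23 toolx [-0.013 -0.01  -1.   ] F [-0.3 -0.8 -0.5] w -0.0
blue x 623.1524387891737 yaw 0.05541532054862759
```

The bin didn't move at 16 N. Its edge is at x = 623.2 mm (the full bins' line gives about 623.5) and its yaw is about 0.06° (shelf about 0.2°). The robot is clear, so I hand in.

```bash
python3 - <<'E'
from bench import r
print(r.hand_in())
E
```

```text
the job is handed in; nothing more can be done
None
```

The orange torch is lying flat in the blue bin, and the bin is home against the back stop of the middle bay. I handed the job in at about 21.5 s on the robot's clock, with the arm clear.

I gripped the torch on the deck and lowered it into the bin. The bin was then only pushed along the table, never gripped or lifted: first sideways past the tin, then in through the mouth, with a last central press using shut fingers.

**Last checks:**
- **Depth:** the bin did not move under a 16 N push. Its front edge is at x ≈ 623.2 mm, against about 623.5 mm for the two full bins.
- **Straightness:** yaw measures about 0.06°, against about 0.2° for the shelf.
- **Torch:** before the final press I saw it through the slats, lying in the bin.
- **Tins:** both measured at exactly their starting positions before that press.
- **Cartons and full bins:** they looked unmoved in the same picture.

**What disagreed or failed:**
- **Shelf yaw:** my early estimates ranged from −0.15° to 1°, so I used the full bins as the reference.
- **Final picture:** I could not view the last side picture because the 12-picture limit was reached. After the final press I therefore have only the bin's edge measurement.

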